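# Free the die block of a desktop binding punch

## Task

Unlock the die block of the binding punch: draw the yellow-tabbed locking pin straight out of its bore and park it in the open notch at the side of the punch. Then work the tight block loose by rocking it with its blue grip: lever up one end so that its red jaw is pushed open while the other end stays down in the seat, let it back, and rock it the other way to open the other jaw. Finally lift it out and finish while holding it still and level about three centimetres straight above its seat, without disturbing the other things on the desk.

Things in the scene. Friction and masses are not known exactly. Their poses are not given: they have to be found in the camera images.
- punch: Fixed desktop binding punch, 134 x 180 x 45 mm: black base (10 high, from x = -50 mm), grey motor housing (from x = 34 mm, 45 high). Origin: under the centre of the die seat, on the desk; x points from the pin side (front) to the housing, y to the parking notch's side, z up. The seat floor is at z = 10 mm; the seated die block lies at (0, 0, 10) mm with 1 mm play, axes parallel.
- bore (a point): Middle of the bore's front mouth, 23.5 mm above the desk, at (-45, 0, 23.5) mm of the punch. The bore is 10.6 mm square, 24 mm long along the punch's x, in a dark block 28 mm wide whose top is 35 mm above the desk. The pin in it rests on its floor, at 19 mm; the tip lies 1 mm over the die's foot and stops it from rising.
- notch (a point): Middle of the front mouth of the parking notch, at (-45, 90, 23.5) mm of the punch: an open-topped channel beside the bore, 24 mm long along the punch's x, 12 mm wide with a flared mouth, floor 19 mm and walls 33 mm above the desk. A parked pin has the same pose as in the bore, only 90 mm farther along the punch's +y.
- die: Loose die block, 0.25 to 0.5 kg: steel foot plate 40 x 90 x 8 mm (x, y, z), aluminium body 26 x 64 mm (x -6 to 20) up to z = 30, blue grip 22 x 30 mm (x -4 to 18, y -15 to 15) from z = 30 to 64. Origin: centre of the foot's underside. Pinch the grip across y. Rock it about its x axis on a bottom end edge: a jaw is wide open when its end has risen about 14 mm (0.16 rad), taking some 10 N there.
- pin: Loose locking pin, 50 g: steel shank 9 mm square from x = 0 to its tip at x = +51 mm, and an upright yellow tab 16 x 12 x 46 mm (x, y, z) from z = -4.5 to +41.5 mm. Origin: on the shank's axis, under the middle of the tab. In the bore it lies at about (-60, 0, 23.5) mm of the punch, axes parallel. Pinch the tab across y from above; 39 mm of travel along -x frees it from the bore.
- die_end_a (a point): Middle of the bottom edge of the die block's foot at its +y end (45 mm from the centre).
- die_end_b (a point): Middle of the bottom edge of the die block's foot at its -y end (45 mm from the centre).
- jaw_a (a joint): Red jaw, 18 mm wide, over the die block's +y end, its tip 6 mm over the foot: 0 = hooked over, grows to 0.9 rad as it swings up and outward; free of the foot at about 0.4. Stiff (0.1 N m), stays where it is left. Hinge at y = +56.5, z = 17 mm of the punch.
- jaw_b (a joint): The same jaw over the -y end, hinge at y = -56.5, z = 17 mm of the punch.
- mug: Loose dark mug, 85 x 118 x 96 mm (x, y, z); bystander, leave alone. Origin: centre of its underside.
- stapler: Loose black stapler, 36 x 145 x 57 mm (x, y, z); bystander, leave alone. Origin: centre of its underside.
- clip_dish: Loose dark dish with paper clips, 97 x 97 x 24 mm (x, y, z); bystander, leave alone. Origin: centre of its underside.
- marker: Loose white marker with blue cap, 17 x 135 x 16 mm (x, y, z); bystander, leave alone. Origin: centre of its underside.

How it is judged:
On the way, in this order (a step that is already met when the one before it is completed fails the run):
1. the pin lies parked in the side notch, let go, with the die block still seated (y of pin in the frame of punch between 0.084 and 0.096 m and x of pin in the frame of punch between -0.07 and -0.0535 m and z of pin in the frame of punch between 0.021 and 0.0265 m and angle between pin's own z axis and vertical below 0.15 rad and contact force between pin and the fingers below 0.1 N and z of each of die_end_a, die_end_b in the frame of punch below 0.014 m), for 0.2 s.
2. one end is rocked up and its jaw pushed open, while the other end stays down (within 4 mm) with its jaw closed (((z of die_end_a in the frame of punch above 0.018 m and z of die_end_b in the frame of punch below 0.014 m and value of joint jaw_a above 0.25 rad and value of joint jaw_b below 0.15 rad) or (z of die_end_b in the frame of punch above 0.018 m and z of die_end_a in the frame of punch below 0.014 m and value of joint jaw_b above 0.25 rad and value of joint jaw_a below 0.15 rad))), for 0.1 s.
3. rocked the other way: the second end is up and its jaw open too, while the first end is down (within 4 mm) (value of joint each of jaw_a, jaw_b above 0.25 rad and ((z of die_end_a in the frame of punch above 0.018 m and z of die_end_b in the frame of punch below 0.014 m) or (z of die_end_b in the frame of punch above 0.018 m and z of die_end_a in the frame of punch below 0.014 m))), for 0.1 s.
At the end, for the whole second after the job is handed in: The gripper holds the die block still and level (within 0.15 rad), its foot 20 to 60 mm above the seat floor and within 25 mm of straight above the seat, touching neither punch nor pin; the pin lies let go in the notch (within 6 mm across, tab centre 53.5 to 70 mm in front of the seat centre) (z of die in the frame of punch between 0.03 and 0.07 m and horizontal distance between die and punch below 0.025 m and angle between each of die, pin's own z axis and vertical below 0.15 rad and linear speed of die below 0.02 m/s and angular speed of die below 0.2 rad/s and contact force between die and the fingers above 2 N and contact force between die and punch below 0.1 N and contact force between die and pin below 0.1 N and y of pin in the frame of punch between 0.084 and 0.096 m and x of pin in the frame of punch between -0.07 and -0.0535 m and z of pin in the frame of punch between 0.021 and 0.0265 m and contact force between pin and the fingers below 0.1 N); the arm keeps its last pose, push and grip.
It fails at once if another thing on the desk is moved by more than 20 mm (distance of any of mug, stapler, clip_dish, marker from where it was at the start of the episode above 0.02 m).
It also fails if it takes over 48 s, if anything falls off the work surface, if the arm or the gripper's body presses on something with over 40 N, if the wrist force passes 120 N, or if a joint passes its speed limit or range.

## Robot

A 6-joint arm with a two-finger parallel gripper is mounted at the origin on a cart in front of the work surface, level with it; the furniture and walls round the work are solid. World frame = base frame: x ahead of the robot, y to its left, z up, the work surface at z = 0. Lengths are in m, angles in rad, forces in N, time in s.
With the tool pointing down it reaches from about 0.375 to 0.925 m from the base axis. Payload 5.7 kg.
Tool frame: the origin (TCP) lies midway between the tips of the shut fingers; the grasp point (between the pads) lies 19 mm behind it; z points along the fingers, y is the line along which they close (so a half turn about z gives the same grasp; the last joint's range is limited). The gripper opens to 88 mm and grips with 3 to 60 N. Pads are 20 mm wide; open, the fingers measure 115 mm over their backs; the gripper's body (75 mm by 178 mm) begins 61 mm behind the grasp point.
Start: joints at [-1.363, 0.359, 1.51, -0, 1.272, -0.115], TCP at [0.19, -0.569, 0.223] pointing down, gripper open.
Joint ranges: [-2.97, 2.97], [-1.01, 2.36], [0.21, 2.38], [-0.96, 4.11], [0.2, 2.71], [-2.98, 2.98]. Speed limits (rad/s): [2.39, 2.39, 3.14, 3.14, 3.14, 3.14].

## Interface

Orientations are given as a unit quaternion [x, y, z, w].
In Python, from bench import move_ptp, servo_line, goto_joints, move_gripper, sleep, inverse_kinematics, capture, PlanningError, close_job, spot_in, silhouettes, current_clock, current_joint_pos, current_qvel, current_joint_torque, current_position, current_orientation, current_force, current_torque, current_finger_gap, current_grip_force gives the robot as it stands. Calls block until the motion is done:
- move_ptp(position, orientation): joint-space move of the TCP to a pose.
- servo_line(position, orientation=None, rate=0.15, contact_N=None): straight line of the TCP; orientation=None keeps the orientation; rate is the mean speed in m/s. With contact_N (N) it stops when the force on the tool has changed by that much, and returns True; else False.
- goto_joints(angles): joint-space move.
- move_gripper(opening): finger opening in m; the grip force is fixed at half the most; returns when the fingers have stopped.
- sleep(seconds).
- inverse_kinematics(position, orientation): joint angles nearest the present ones, or None.
- capture(name): name is "scene" or "top" or "wrist"; returns a dict with "image" (400x640x3 uint8, blue, green, red), "range_z" (400x640 float32, m along the optical axis (not along the pixel's ray), 0 where there is no reading), "intrinsics" (3x3 intrinsics, pixels), "R" (3x3) and "t" (3): a world point X has camera coordinates R X + t. Camera axes: x right, y down, z forward; pixel columns grow to the right and rows downward; lengths in m; the calibration is good to about 2 mm. A picture is of the moment at which its call begins.
A pose or a line that the arm cannot do raises PlanningError and nothing moves.
- close_job(): hands the job in; it is judged then, once.
Trained networks look in the newest picture that a camera, given by its name, has taken for a name from the list of things; names that differ only in an ending like _2 or _b are one class to them, and where a whole thing is asked for, a point or a joint stands for the part that bears it (a point fixed in the world has none). Each returns a list of dicts, best first, with "conf" (0 to 1); they miss things now and then, are a little off and sometimes report something else, mostly with a low value. They report only what shows in the picture. A call takes as long as a camera call.
- spot_in(camera, query): "xy" ([column, row] in pixels, amid what is visible of it).
- silhouettes(camera, query): "region" (400x640 bool, what is visible of it) and "xy" ([column, row] in pixels, amid what is visible of it).
Readings, each from a call of its own:
- current_clock(): time.
- current_joint_pos(): joint angles.
- current_qvel(): joint speeds.
- current_joint_torque(): joint torques, N m.
- current_position(): TCP position.
- current_orientation(): TCP orientation.
- current_force(): force on the tool from outside, world axes, zero at the start.
- current_torque(): the same for the moment, N m.
- current_finger_gap(): finger opening in m.
- current_grip_force(): force on a finger pad.
Only numpy, scipy, OpenCV 4.12 (cv2) and the standard library are available. Lean on these libraries where they do the work, as an engineer would, in place of code of your own. Each camera call takes 0.05 s, during which the arm holds its last target. There are 200 camera calls.

## Working session

There is one attempt and no reset: what is moved stays moved. The work goes in short steps, each a Python script; the robot and the scene stay as the last script left them, time stands still between calls to the robot, and variables do not carry over. Pictures are saved under pics/ and viewed, at most 10 in all, crops included, and the job is handed in when it is done.

```bash
mkdir -p pics; ls
python3 - <<'E'
from bench import *
import cv2,numpy as np
for n in("scene","top"):
    c=capture(n); cv2.imwrite(f"pics/{n}0.png",c["image"]); np.savez(f"{n}0.npz",**c)
    print(n,c["intrinsics"][0,0],(-c["R"].T@c["t"]).round(3))
    for q in("punch","die","pin","jaw_a","mug","stapler","clip_dish","marker"):
        for d in silhouettes(n,q)[:3]:
            m=d["region"]&(c["range_z"]>0); v,u=np.nonzero(m)
            if len(u)<5: continue
            z=c["range_z"][m]; P=np.linalg.inv(c["intrinsics"])@np.array([u*z,v*z,z]); X=(c["R"].T@(P-c["t"].reshape(3,1))).T
            print(q,round(d["conf"],2),np.round(d["xy"]),len(u),np.median(X,0).round(3),np.percentile(X,2,0).round(3),np.percentile(X,98,0).round(3))
print(current_clock())
E
```

```text
pics
scene 409.99427892715653 [0.133 0.621 0.932]
punch 0.63 [260. 194.] 2029 [0.633 0.023 0.02 ] [ 0.55  -0.095 -0.006] [0.707 0.089 0.048]
die 0.57 [273. 179.] 362 [ 0.617 -0.012  0.039] [ 0.591 -0.064  0.016] [0.637 0.012 0.076]
pin 0.58 [200. 280.] 1596 [0.578 0.361 0.071] [0.545 0.299 0.014] [0.623 0.4   0.097]
pin 0.53 [295. 182.] 90 [ 0.562 -0.041  0.042] [ 0.555 -0.051  0.022] [ 0.608 -0.028  0.067]
jaw_a 0.58 [198. 282.] 1577 [0.578 0.361 0.071] [0.545 0.298 0.022] [0.623 0.4   0.097]
jaw_a 0.31 [272. 182.] 319 [ 0.617 -0.012  0.039] [ 0.591 -0.064  0.016] [0.631 0.009 0.076]
mug 0.91 [199. 282.] 1556 [0.579 0.361 0.071] [0.545 0.299 0.023] [0.623 0.4   0.097]
clip_dish 0.74 [284. 321.] 1354 [0.374 0.321 0.015] [0.329 0.279 0.005] [0.417 0.366 0.026]
marker 0.47 [404. 148.] 163 [ 0.342 -0.371  0.013] [ 0.309 -0.426 -0.009] [ 0.371 -0.312  0.019]
top 476.6783873840462 [ 0.394 -0.049  1.443]
punch 0.77 [308. 149.] 2248 [0.637 0.004 0.018] [ 0.555 -0.096  0.003] [0.705 0.084 0.049]
die 0.75 [317. 155.] 386 [ 0.621 -0.024  0.034] [ 0.594 -0.066  0.011] [0.648 0.013 0.076]
pin 0.63 [323. 173.] 43 [ 0.569 -0.042  0.06 ] [ 0.558 -0.051  0.019] [ 0.614 -0.026  0.069]
jaw_a 0.6 [300. 160.] 20 [0.606 0.021 0.026] [0.599 0.013 0.017] [0.61  0.028 0.031]
jaw_a 0.45 [330. 152.] 37 [ 0.637 -0.074  0.023] [ 0.629 -0.083  0.015] [ 0.646 -0.065  0.032]
mug 0.77 [185. 165.] 863 [0.585 0.359 0.07 ] [0.547 0.301 0.024] [0.625 0.398 0.097]
mug 0.36 [199. 241.] 829 [0.374 0.326 0.013] [0.331 0.28  0.002] [0.418 0.368 0.026]
stapler 0.58 [449. 177.] 666 [ 0.551 -0.418  0.046] [ 0.487 -0.446 -0.   ] [ 0.617 -0.397  0.059]
clip_dish 0.74 [331. 152.] 43 [ 0.637 -0.074  0.023] [ 0.629 -0.083  0.013] [ 0.647 -0.062  0.031]
clip_dish 0.68 [199. 237.] 818 [0.374 0.327 0.013] [0.33  0.283 0.003] [0.418 0.367 0.027]
marker 0.46 [429. 255.] 220 [ 0.339 -0.364  0.012] [ 0.309 -0.423 -0.009] [ 0.373 -0.314  0.02 ]
0.9
```

```bash
cat > h.py <<'E'
from bench import *
import cv2,numpy as np
from scipy.spatial.transform import Rotation as Ro
def frame(o,yaw): return np.array([*o,0.]),Ro.from_euler('z',yaw)
def quat(yaw,sgn=1,tilt=0):
    # tool down, tool y = sgn*punch y, tilted by 'tilt' about punch x
    y=np.array([0,sgn,0]);z=np.array([0,0,-1]);x=np.cross(y,z)
    return (Ro.from_euler('z',yaw)*Ro.from_euler('x',tilt)*Ro.from_matrix(np.c_[x,y,z])).as_quat()
def cloud(c):
    z=c["range_z"]; v,u=np.indices(z.shape); P=np.stack([u*z,v*z,z],-1)@np.linalg.inv(c["intrinsics"]).T
    X=(P-c["t"].reshape(3))@c["R"]; X[z<=0]=np.nan; return X
E
python3 - <<'E'
from h import *
o=(0.6215,-0.0265);yaw=0.315
T,R=frame(o,yaw); p=T+R.apply([-0.06,0.03,0.28])
for s in(1,-1):
    print(s,inverse_kinematics(p,quat(yaw,s)))
s=min((1,-1),key=lambda s:abs(inverse_kinematics(p,quat(yaw,s))[5]))
move_ptp(p,quat(yaw,s))
c=capture("wrist");cv2.imwrite("pics/w1.png",c["image"]);np.savez("w1.npz",**c)
X=cloud(c); print(s,current_clock(),(-c["R"].T@c["t"]).round(3))
loc=R.inv().apply((X-T).reshape(-1,3)).reshape(X.shape)
for nm,lo,hi,box in(("housing",.040,.050,(.025,.1,-.11,.11)),("grip",.068,.080,(-.03,.04,-.04,.04)),("tab",.058,.071,(-.1,-.03,-.04,.04)),("block",.031,.039,(-.06,-.01,-.03,.03)),("walls",.029,.037,(-.06,-.005,.07,.11))):
    m=(loc[...,2]>lo)&(loc[...,2]<hi)&(loc[...,0]>box[0])&(loc[...,0]<box[1])&(loc[...,1]>box[2])&(loc[...,1]<box[3])
    q=loc[m]
    if len(q)<8: print(nm,len(q));continue
    print(nm,len(q),np.median(q[:,2]).round(4),cv2.minAreaRect((q[:,:2]*1000).astype(np.float32)),(np.percentile(q,2,0)*1000).round(1),(np.percentile(q,98,0)*1000).round(1))
E
```

```text
1 [-1.54203760e-01  2.46731836e-01  1.52814846e+00 -4.44089210e-16
  1.36671236e+00 -2.04000009e+00]
-1 [-1.54203760e-01  2.46731836e-01  1.52814846e+00 -4.44089210e-16
  1.36671236e+00  1.10159257e+00]
-1 3.3167 [0.62  0.003 0.442]
housing 3851 0.0454 ((55.3404655456543, 1.1661224365234375), (143.5474090576172, 47.62418746948242), 89.99180603027344) [ 32.8 -66.3  41.2] [78.5 69.1 47.4]
grip 385 0.0743 ((4.843730926513672, 0.9963626861572266), (20.190040588378906, 28.832134246826172), 0.007613273803144693) [ -5.2 -13.1  72. ] [14.9 15.3 76. ]
tab 105 0.0653 ((-60.7882080078125, 0.5664186477661133), (14.887009620666504, 11.15665054321289), 0.9090775847434998) [-68.   -4.9  59.4] [-53.4   6.   67.1]
block 331 0.0355 ((-41.59880065917969, 0.26688289642333984), (36.42253494262695, 26.65887451171875), 0.5255460143089294) [-53.4 -12.8  33.9] [-23.6  13.6  37.3]
walls 175 0.0327 ((-35.792842864990234, 90.6921157836914), (23.854801177978516, 28.30128288269043), 0.24058133363723755) [-47.3  76.6  29.1] [-23.9 104.6  35.6]
```

View pics/w1.png

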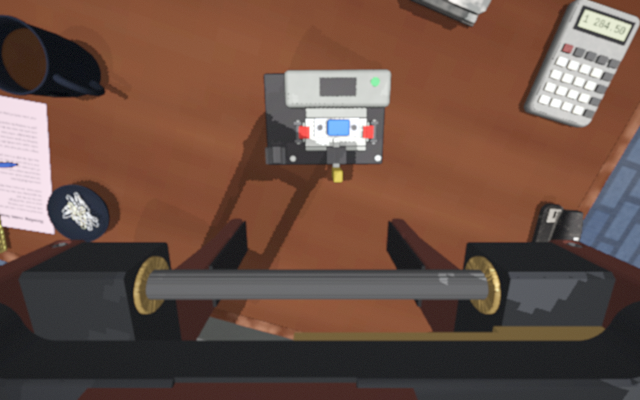

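```bash
cat >> h.py <<'E'
yaw=0.315; T,R=frame((0.6215,-0.0265),yaw); T=T+R.apply([-.0018,.0007,0])
W=lambda *p: T+R.apply(p)
L=lambda: (R.inv().apply(np.array(current_position())-T)*1000).round(2)
F=lambda: R.inv().apply(current_force()).round(2)
Q=quat(yaw,-1)
E
python3 - <<'E'
from h import *
move_gripper(.04)
move_ptp(W(-.0605,0,.10),Q)
servo_line(W(-.0605,0,.032),rate=.1)
print(L(),F()); move_gripper(0.0)
print(L(),F(),current_finger_gap(),current_grip_force())
print(servo_line(W(-.1085,0,.032),rate=.06))
print(L(),F(),current_finger_gap(),current_clock())
servo_line(W(-.1085,0,.075),rate=.1)
print(current_finger_gap())
c=capture("top");cv2.imwrite("pics/t2.png",cv2.resize(c["image"][100:240,230:410],None,fx=4,fy=4))
X=R.inv().apply((cloud(c)-T).reshape(-1,3)); 
m=(abs(X[:,0]+.1085)<.06)&(abs(X[:,1])<.06)&(X[:,2]>.03); print(m.sum())
E
```

```text
[-59.95  -0.25  32.56] [0.86 0.2  0.14]
[-6.038e+01 -5.000e-02  3.225e+01] [-0.01  0.77  2.43] 0.01188055701031644 29.998236894607544
False
[-1.0836e+02 -8.0000e-02  3.1940e+01] [ 0.67  0.17 -0.05] 0.011635427211952053 7.2833
0.012085106605608005
2568
```

View pics/t2.png

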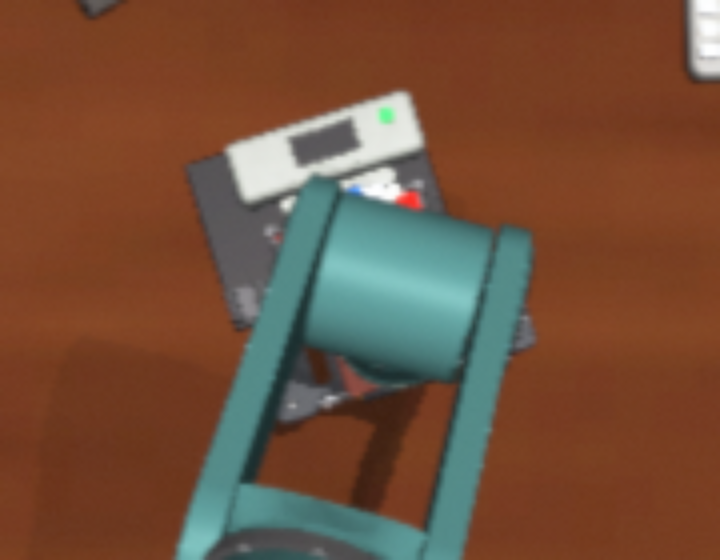

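Run:
```python
from h import *
servo_line(W(-.0625,.09,.075),rate=.15)
print(L(),F())
print(servo_line(W(-.0625,.09,.033),rate=.08,contact_N=5))
print(L(),F(),current_finger_gap())
move_gripper(.03); print(F())
servo_line(W(-.0625,.09,.12),rate=.15)
move_ptp(W(-.06,.03,.20),Q)
c=capture("wrist");cv2.imwrite("pics/w3.png",cv2.resize(c["image"][40:260,180:460],None,fx=2.5,fy=2.5))
loc=R.inv().apply((cloud(c)-T).reshape(-1,3))
for nm,lo,hi,box in(("grip",.068,.080,(-.03,.04,-.04,.04)),("tab",.058,.071,(-.1,-.03,.05,.12)),("block",.031,.039,(-.06,-.01,-.03,.03)),("housing",.040,.050,(.025,.1,-.11,.11))):
    m=(loc[...,2]>lo)&(loc[...,2]<hi)&(loc[...,0]>box[0])&(loc[...,0]<box[1])&(loc[...,1]>box[2])&(loc[...,1]<box[3])
    q=loc[m]
    if len(q)>8: print(nm,len(q),np.median(q[:,2]).round(4),cv2.minAreaRect((q[:,:2]*1000).astype(np.float32)))
print(current_clock())
```

```text
[-62.87  89.75  74.78] [ 0.39 -0.97 -0.51]
True
[-63.85  89.76  31.84] [-0.11 -1.2   2.86] 0.012128042213580062
[ 0.12  0.06 -0.05]
grip 643 0.0743 ((6.622401237487793, 0.040884971618652344), (29.950847625732422, 20.739931106567383), 89.94276428222656)
tab 167 0.0652 ((-62.773277282714844, 89.51158142089844), (15.624849319458008, 12.418227195739746), 1.3611546754837036)
block 498 0.0356 ((-33.154388427734375, -0.16194534301757812), (28.04549217224121, 23.6080322265625), 89.88787078857422)
housing 6201 0.0454 ((57.52056121826172, 0.42675018310546875), (47.495689392089844, 143.6827850341797), 0.032027244567871094)
11.075
```

View pics/w3.png

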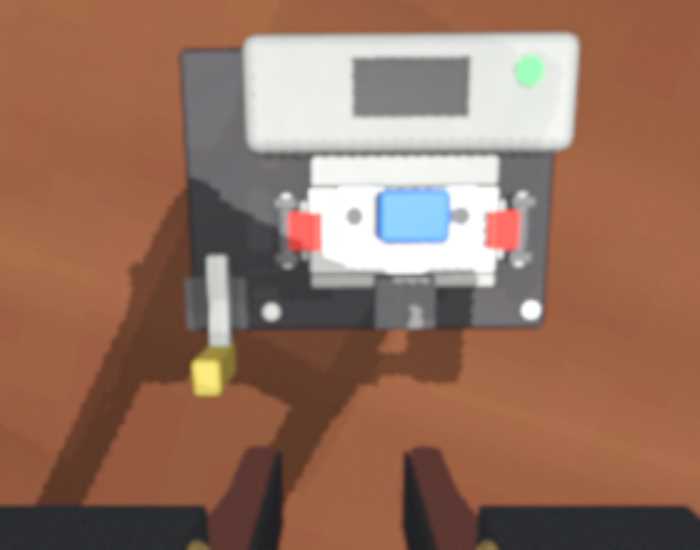

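```bash
cat >> h.py <<'E'
G=np.array([.007,0,.044])
def rock(th,side,dz=0.,dy=0.):
    # side=+1 raises +y end (pivot at -y end)
    p=np.array([.007,-side*.045,.010]); r=Ro.from_euler('x',side*th)
    servo_line(W(*(p+r.apply(G-p)+[0,dy,dz])),quat(yaw,-1,side*th),rate=.03)
E
python3 - <<'E'
from h import *
move_gripper(.05)
move_ptp(W(.007,0,.11),Q)
servo_line(W(*G),rate=.1)
print(L(),F()); move_gripper(0.0)
print(L(),F(),current_finger_gap(),current_grip_force())
for th in(.06,.12,.18):
    rock(th,1,-.01*th/.18*.1,.0005)
    print(th,L(),F(),R.inv().apply(current_torque()).round(2),current_finger_gap(),current_clock())
sleep(.15)
print(L(),F())
c=capture("wrist");cv2.imwrite("pics/w4.png",c["image"])
c=capture("scene");cv2.imwrite("pics/s4.png",cv2.resize(c["image"][110:250,190:350],None,fx=4,fy=4))
E
```

```text
[ 7.43 -0.18 44.67] [1.09 0.43 0.05]
[ 7.33 -0.07 44.51] [-0.52  0.72  4.18] 0.02988548376527408 29.99953866004944
0.06 [ 7.63 -2.08 46.89] [0.51 1.3  5.84] [ 0.08 -0.05  0.06] 0.02975170766792917 13.65
0.12 [ 7.52 -3.57 49.26] [1.32 4.71 8.35] [0.51 0.05 0.03] 0.029758122943790887 13.9083
0.18 [ 8.07 -6.69 51.53] [1.49 2.94 9.31] [ 0.29 -0.1   0.05] 0.02967752506018515 14.1667
[ 8.02 -6.59 51.47] [1.19 2.08 7.59]
```

View pics/w4.png

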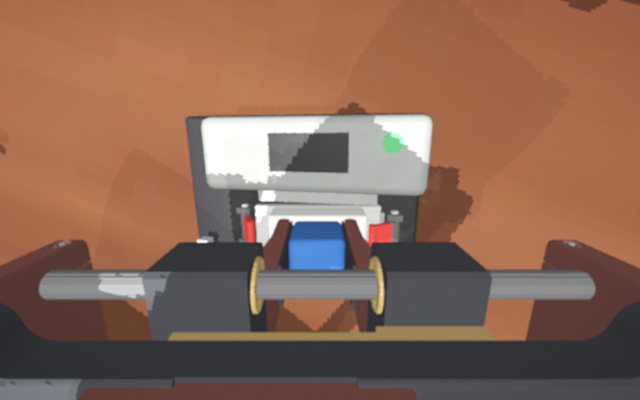

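View pics/s4.png

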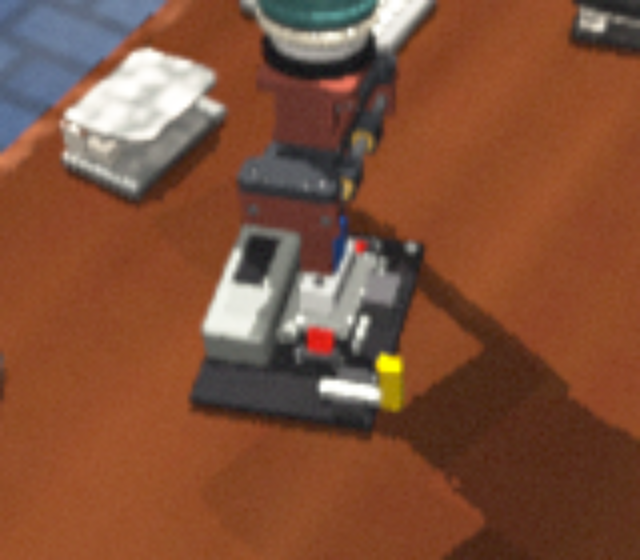

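```bash
cat >> h.py <<'E'
def look(f):
    c=capture("wrist");cv2.imwrite(f,c["image"]); im=c["image"].astype(int)
    X=R.inv().apply((cloud(c)-T).reshape(-1,3)).reshape(*im.shape)*1000
    red=(im[...,2]>120)&(im[...,1]<90)&(im[...,0]<90)&(X[...,0]>-20)&(X[...,0]<30)
    for s in(1,-1):
        m=red&(X[...,1]*s>40)&(X[...,1]*s<85); q=X[m]
        print("jaw","b a"[s+1],m.sum(),np.percentile(q,[5,50,95],axis=0).round(1).tolist() if m.any() else "")
    w=(im.min(-1)>110)&(X[...,0]>2)&(X[...,0]<18)
    for s in(1,-1):
        m=w&(X[...,1]*s>16)&(X[...,1]*s<48); q=X[m]
        if m.any(): print("body",s,m.sum(),[(int(a),round(float(np.median(q[abs(q[:,1]*s-a)<2.5][:,2])),1)) for a in range(18,48,5) if (abs(q[:,1]*s-a)<2.5).sum()>3])
E
python3 -c "
from h import *
look('pics/w5.png')"
```

```text
jaw a 247 [[-6.7, 43.3, 22.8], [2.0, 46.6, 33.2], [8.3, 54.0, 35.3]]
jaw b 362 [[-2.8, -81.0, -6.6], [4.4, -48.3, 25.3], [18.5, -40.6, 29.8]]
body 1 416 [(18, 51.2), (23, 52.0), (28, 30.9), (33, 31.6), (38, 32.3), (43, 32.5)]
body -1 431 [(18, 45.3), (23, 44.9), (33, 42.5), (38, 20.3), (43, 18.9)]
```

Run:
```python
from h import *
rock(.08,1,0,.0003); rock(0,1); print(L(),F())
for th in(.06,.12,.185):
    rock(th,-1,-.001*th/.18,-.0005)
    print(th,L(),F(),R.inv().apply(current_torque()).round(2),current_finger_gap())
sleep(.2); look("pics/w6.png"); print(current_clock())
```

```text
[ 7.79 -0.57 44.81] [0.76 0.6  7.53]
0.06 [ 7.76  0.99 46.9 ] [ 0.34 -1.08  6.29] [ 0.2  -0.   -0.01] 0.030205923554456605
0.12 [ 7.77  2.89 49.11] [-0.18 -1.19  6.71] [-0.1   0.05 -0.03] 0.030292050409316183
0.185 [ 7.86  5.23 51.52] [ 0.16 -1.7   5.85] [-0.38  0.09  0.01] 0.030230088728641812
jaw a 288 [[-1.6, 44.7, 21.9], [4.4, 50.5, 29.4], [8.4, 56.0, 35.3]]
jaw b 235 [[-7.1, -73.6, 8.9], [2.6, -47.1, 33.7], [9.3, -43.9, 144.3]]
body 1 528 [(18, 44.9), (23, 43.3), (28, 43.0), (33, 42.3), (38, 19.4), (43, 18.6)]
body -1 375 [(18, 49.7), (23, 51.3), (28, 51.1), (33, 30.8), (38, 31.3), (43, 31.9)]
16.0917
```

View pics/w6.png

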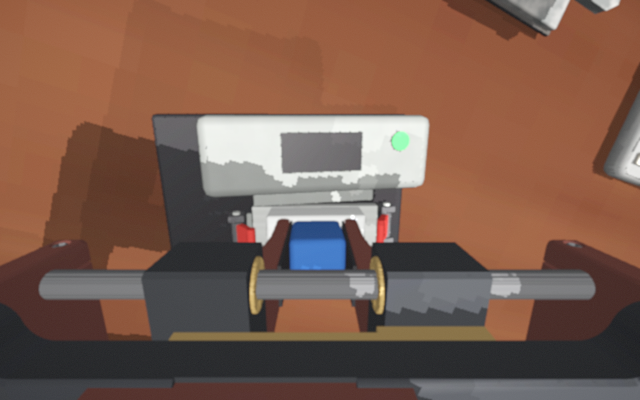

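Run:
```python
from h import *
rock(.09,-1,0,-.0003); rock(0,-1); print(L(),F())
for dz in(.008,.018,.033):
    servo_line(W(.007,0,.044+dz),Q,rate=.04)
    print(dz,L(),F(),R.inv().apply(current_torque()).round(2),current_finger_gap())
sleep(.3); look("pics/w7.png"); print(L(),np.abs(current_qvel()).max(),current_grip_force(),current_clock())
c=capture("scene");cv2.imwrite("pics/s7.png",cv2.resize(c["image"][110:250,190:350],None,fx=4,fy=4))
```

```text
[ 7.77  0.29 44.93] [ 0.8   3.86 11.1 ]
0.008 [ 6.82  0.   51.75] [ 2.29  0.25 -2.89] [-0.01 -0.46  0.07] 0.029437058768226894
0.018 [ 6.27  0.52 61.82] [ 2.26  1.17 -7.51] [ 0.41 -0.46 -0.03] 0.029726939266250967
0.033 [ 7.1  -0.31 77.75] [ 0.67  0.49 -3.37] [-0.03 -0.02 -0.02] 0.029691280666619458
jaw a 128 [[-7.4, 49.5, 22.3], [2.4, 52.8, 29.9], [8.5, 72.1, 157.6]]
jaw b 136 [[-7.2, -75.0, 4.5], [4.3, -54.7, 27.5], [16.5, -51.1, 158.6]]
body 1 478 [(18, 72.1), (23, 72.2), (28, 72.1), (33, 70.9), (38, 50.1), (43, 50.2)]
body -1 483 [(18, 72.1), (23, 72.0), (28, 72.3), (33, 71.3), (38, 50.3), (43, 50.2)]
[6.84e+00 6.00e-02 7.68e+01] 0.002735165536103948 29.9982887506485 18.3333
```

View pics/s7.png

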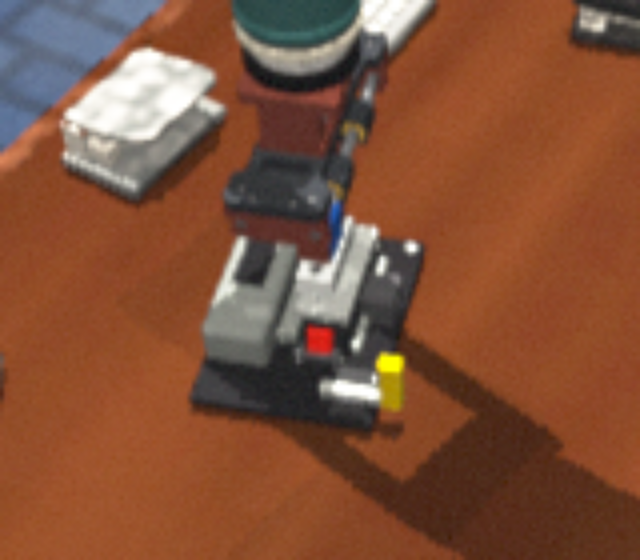

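The die block (around pixels 340,270) hangs level with its underside at about 42 mm. The jaws are open and the pin is still in the notch at (370,385).

```bash
python3 -c "
from h import *
sleep(.3); print(F(),close_job())"
```

```text
the job is handed in; nothing more can be done
[-0.41 -0.15 -3.82] None
```

I parked the pin in the notch, rocked both jaws open, and handed the job in at about 19 s of the 48 s allowed. At hand-in the die block was held still and level about 32 mm above its seat, and the judge has not returned a verdict.

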